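Park a tin along the fence, home on the stop

TASK

Park the red tin in its bay: push it across to the aluminium fence in the half before the yellow line, then slide it along the fence, touching the fence all the way, until it has pushed the red pin flush into the grey end stop and is fully home. Seat it there with the fingers by a steady push of about 15 N for half a second, then let go. Feel for the stop, which is clamped a little differently each time: never push the tin with more than 25 N, keep it flat on the bench, and leave the gear, the bearing and the spray can where they are.

Things in the scene. Friction and masses are not known exactly. Their poses are not given: they have to be found in the camera images.
- tin_mid (a point): centre (35 mm above its underside) of the red, chipped, open round tin that is to be parked; outside diameter 66 mm, height 70 mm, upright and loose on the bench (z of this point 0.035), 0.2 to 0.45 kg. It slides on the bench under 1 to 4 N. It is to be pushed and need not be gripped.
- fence: straight, slick aluminium fence fixed on the bench (friction about 0.25), 310 mm long, 14 mm thick, 60 mm high. Origin on the bench top, on the face that guides the tin. +y runs along the fence to the end stop, +x points into the fence, z up; the fence reaches from y = -0.25 (open end) to y = 0.06, its 4 mm high foot is on the far side. Tin touching the fence: its centre at x = -0.033.
- line (a point): yellow line across the fence, on the guiding face at bench level, 120 mm before the fence's origin. The tin's centre must be before it (at smaller y of the fence) when the tin first touches the fence.
- bay (a point): point on the bench near the parked tin's centre, 33 mm from the fence face, at y = -0.033 of the fence; axes as the fence. The parked tin's centre ends up to 12 mm before or beyond it: the grey end stop (30 mm thick, 62 mm across, 56 mm high, clamp on top to 75 mm) is fixed, but its flat face lies anywhere from y = -0.012 to 0.012 of the fence and is not measured; feel for it.
- pin (a joint): red round pin, 12 mm diameter, that stands out of the stop's face towards the tin, parallel to the fence, 35 mm high, 33 mm from the fence face. Value: how far it is pushed in (m): 0 = stands out 10 mm, 0.010 = flush (the tin then bears on the solid stop face, force rises steeply). No spring: it moves under about 3 to 4 N and stays where it is left.
- gear_mid (a point): centre of a steel gear wheel lying flat, bystander, 60 mm diameter, 24 mm high
- bearing_mid (a point): centre of a ball bearing lying flat, bystander, 52 mm diameter, 15 mm high
- spray_mid (a point): centre of an upright white spray can with green cap, bystander beyond the stop, 52 mm diameter, 190 mm high

How it is judged (in metres and radians):
On the way, in this order (a step that is already met when the one before it is completed fails the run):
1. the tin stands against the fence (within 4 mm) before the yellow line (x of tin_mid in the frame of fence above -0.037 m and y of tin_mid in the frame of fence below -0.12 m), for 0.1 s.
2. with the pin flush, the fingers keep pressing the tin on the stop with at least 9 N (value of joint pin above 0.0082 m and y of tin_mid in the frame of fence above -0.049 m and contact force between tin and the fingers above 9 N), for 0.3 s.
At the end, for the whole second after the job is handed in: The tin stands upright and at rest on the bench in the bay at the end stop, within 5 mm of the fence, and the red pin is pushed in flush (stands out less than 1.8 mm) (value of joint pin above 0.0082 m and y of tin_mid in the frame of fence between -0.049 and -0.015 m and x of tin_mid in the frame of fence between -0.038 and -0.028 m and angle between tin_mid's own z axis and vertical below 0.06 rad and height (world z) of tin_mid below 0.039 m and linear speed of tin below 0.01 m/s); the robot touches nothing.
It fails at once if the robot pushes on the tin with more than 25 N (contact force between tin and the fingers above 25 N or contact force between tin and the arm above 25 N).
It fails at once if the tin is more than 8 mm off the fence while its centre is past the yellow line (x of tin_mid in the frame of fence below -0.041 m and y of tin_mid in the frame of fence above -0.115 m).
It fails at once if the tin is lifted by more than 8 mm or tipped by more than 0.2 rad (height (world z) of tin_mid above 0.043 m or angle between tin_mid's own z axis and vertical above 0.2 rad).
It fails at once if the gear, the bearing or the spray can is moved by more than 15 mm (distance of any of gear_mid, bearing_mid, spray_mid from where it was at the start of the episode above 0.015 m).
It also fails if it takes over 69 s, if anything falls off the work surface, if the arm or the gripper's body presses on something with over 40 N, if the wrist force passes 120 N, or if a joint passes its speed limit or range.

ROBOT

A 6-joint arm with a two-finger parallel gripper is mounted at the origin on a cart in front of the work surface, level with it; the furniture and walls round the work are solid. World frame = base frame: x ahead of the robot, y to its left, z up, the work surface at z = 0. Lengths are in m, angles in degrees, forces in N, time in s.
With the tool pointing down it reaches from about 0.4 to 0.825 m from the base axis. Payload 7 kg.
Tool frame: the origin (TCP) lies on the centre line of the jaws, within the pads' length; the fingertips stand 19 mm ahead of it and the grasp point (between the pads) is the TCP; z points along the fingers, y is the line along which they close (so a half turn about z gives the same grasp; the last joint's range is limited). The gripper opens to 88 mm and grips with 3 to 60 N. Pads are 19 mm wide; open, the fingers measure 130 mm over their backs; the gripper's body (78 mm by 193 mm) begins 47 mm behind the grasp point.
Start: joints at [-55.227, 20.546, 0.682, 0, -70.136, -16.507], TCP at [0.212, -0.641, 0.246] pointing down, gripper open.
Joint ranges: [-176.03, 176.03], [-82.01, 121.73], [-58.28, 71.71], [-173.87, 95.51], [-174.79, -0.11], [-173.66, 173.66]. Speed limits (degrees/s): [136.94, 136.94, 172.46, 180, 180, 180].

INTERFACE

Orientations are given as [roll, pitch, yaw] about the fixed x, y, z axes, in that order (R = Rz(yaw) Ry(pitch) Rx(roll)).
In Python, from plant import get_state, capture, close_job gives the robot as it stands.
- The arm moves only by the tool apply_moves, never from a script. Its argument "targets" is a list of rows, each a list of 7 numbers: the opening, from 0 (shut) to 1 (fully open), then the shift along the tool's x, y, z normalised to -1 to 1, where 1 is 1000 mm, then the turn, a rotation vector about the tool's x, y, z normalised to -1 to 1, where 1 is 90 degrees. In form: [[claw, tx, ty, tz, ax, ay, az], ...]. A call has 1 to 20 rows; each row shifts and turns the commanded pose from where the row before left it, along the tool's axes as they then stand; what a row does not reach is not made up. A row lasts 1/12 s, in which the tool goes at most 41.7 mm and 7.16 degrees, less where a joint would pass 70% of its speed; a pose out of reach is approached as far as the arm can. A call with a number of a shift or a turn outside -1 to 1 is refused whole. A call with a gripper value outside its range is refused whole. The fingers move at their own pace and stop on an object; "newtons" is the grip in N (left out, the last holds). Time passes only in rows, so rows that do not move let the fingers close. It gives the time, the measured TCP pose, the force, the opening and the grip force at its end, in the units of the state.
- get_state(): the state, without advancing time (a new reading comes with each control period).
- capture(name): name is "scene" or "top"; returns a dict with "frame" (400x640x3 uint8, red, green, blue), "range_z" (400x640 float32, m along the optical axis (not along the pixel's ray), 0 where there is no reading), "camera_matrix" (3x3 intrinsics, pixels), "k1" (the pictures are not rectified: a ray, as slopes to the right and down, at radius r is drawn at 1 + k1 r^2 times it, then the intrinsics apply), "T" (4x4, takes a point from camera to world coordinates). Camera axes: x right, y down, z forward; pixel columns grow to the right and rows downward; lengths in m; the calibration is good to about 2 mm. A picture is of the moment at which its call begins.
- close_job(): hands the job in; it is judged then, once.
The state is a dict: "time_s": time; "joints": joint angles; "qd": joint speeds; "joint_torque": joint torques, N m; "tcp_pos": TCP position; "eef_rot": TCP orientation; "contact_force": force on the tool from outside, world axes, zero at the start; "moment": the same for the moment, N m; "gripper_width": finger opening in m; "gripper_force": force on a finger pad.
Only numpy, scipy, OpenCV 4.12 (cv2) and the standard library are available. Lean on these libraries where they do the work, as an engineer would, in place of code of your own. Each camera call takes 0.05 s, during which the arm holds its last target. There are 200 camera calls.

## Working session

There is one attempt and no reset: what is moved stays moved. The work goes in short steps, Python scripts to look and compute and a tool call to move; the robot and the scene stay as the last step left them, time stands still between calls to the robot, and variables do not carry over. Pictures are saved under pics/ and viewed, at most 10 in all, crops included, and the job is handed in when it is done.

Besides the shell and the picture viewer there is one more tool, called as name(argument=value, ...), one argument or row to a line, values as JSON. apply_moves: Moves the arm, as the interface text tells. Scaled input: -1 to 1 covers 1000 mm each way for a shift and 90 degrees each way for a turn. Its arguments: {"type":"object","properties":{"targets":{"type":"array","items":{"type":"array","items":{"type":"number"}}},"newtons":{"type":"number"}},"required":["targets"]}

```bash
mkdir -p pics; python3 - <<'E'
from plant import get_state, capture
import cv2,numpy as np
print(get_state())
for n in("scene","top"):
    c=capture(n); cv2.imwrite(f"pics/{n}0.png",c["frame"][:,:,::-1]); np.savez(f"{n}0.npz",**{k:c[k] for k in c})
    print(n,c["camera_matrix"],c["k1"],c["T"])
E
```

```text
{'time_s': 0.0, 'joints': array([-5.52274090e+01,  2.05916868e+01,  6.34828506e-01, -2.10640446e-02,
       -7.01375271e+01, -1.65049095e+01]), 'qd': array([ 0.0279642 ,  0.01715364,  0.09736873, -0.02665803,  0.09864853,
       -0.01420831]), 'joint_torque': array([-3.17897517e-03, -5.82707369e+01,  2.93047482e+01,  6.99747518e+00,
        6.70576832e-03, -1.83539669e-04]), 'tcp_pos': array([ 0.21139756, -0.64055624,  0.24462488]), 'eef_rot': array([ 1.79903878e+02, -7.83167286e-03, -1.61739485e+02]), 'contact_force': array([ 0.33129277,  0.30193977, -0.40396762]), 'moment': array([-0.02954366,  0.00641754, -0.05531474]), 'gripper_force': 0.0, 'gripper_width': 0.08749132791664567}
scene [[366.29765737   0.         317.65763211]
 [  0.         366.29765737 195.42612125]
 [  0.           0.           1.        ]] -0.06622574261756585 [[-0.57821458 -0.71068781  0.40073775  0.14364499]
 [-0.81587613  0.50140101 -0.28799855  0.59665506]
 [ 0.00374674 -0.49347732 -0.86975059  0.8152594 ]
 [ 0.          0.          0.          1.        ]]
top [[387.68914539   0.         311.33615132]
 [  0.         387.68914539 196.80152816]
 [  0.           0.           1.        ]] -0.08435570631170164 [[ 0.00859644 -0.99729709  0.07296992  0.39538002]
 [-0.99986961 -0.00757517  0.01426105  0.37594709]
 [-0.01366974 -0.073083   -0.99723218  0.92420845]
 [ 0.          0.          0.          1.        ]]
```

View pics/top0.png

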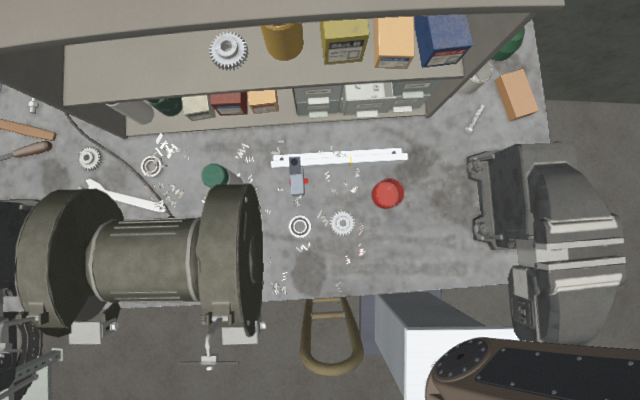

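View pics/scene0.png

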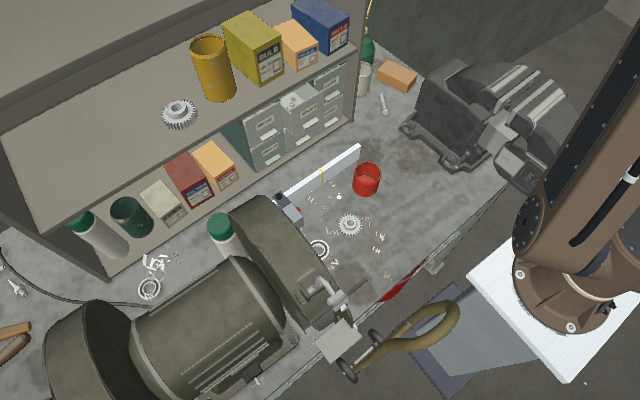

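The top view shows the fence at (272,160)–(407,154) and the yellow line at (350,157). The stop is at (296,178) with the pin to its right, and the tin is at (388,193). The gear is at (343,223), the bearing at (300,226) and the spray cap at (214,175). The scene view agrees.

```bash
cat > h.py <<'E'
import numpy as np,cv2
def ray(c,uv):
    p=cv2.undistortPoints(np.array(uv,float).reshape(-1,1,2),c["camera_matrix"],np.array([float(c["k1"]),0,0,0])).reshape(-1,2)
    d=np.c_[p,np.ones(len(p))]@c["T"][:3,:3].T
    return c["T"][:3,3],d
def onz(c,uv,z):
    o,d=ray(c,uv); return o+d*((z-o[2])/d[:,2])[:,None]
def cloud(c):
    h,w=c["range_z"].shape; v,u=np.mgrid[:h,:w]; o,d=ray(c,np.c_[u.ravel(),v.ravel()])
    return (o+d*c["range_z"].reshape(-1,1)).reshape(h,w,3)
def redtin(c,roi=None):
    hsv=cv2.cvtColor(c["frame"],cv2.COLOR_RGB2HSV); m=((hsv[...,0]<8)|(hsv[...,0]>172))&(hsv[...,1]>130)&(hsv[...,2]>60)
    P=cloud(c); m&=(P[...,2]>-0.01)&(P[...,2]<0.09)&(c["range_z"]>0)
    n,l,s,_=cv2.connectedComponentsWithStats(m.astype(np.uint8)); k=1+np.argmax(s[1:,4]); return l==k,P
def tin(c):
    m,P=redtin(c); q=P[m]; t=q[(q[:,2]>0.062)][:,:2].astype(np.float32)
    (cx,cy),r=cv2.minEnclosingCircle(t); return cx,cy,r,len(t),m.sum()
E
cat > a.py <<'E'
from h import *
for n in("scene","top"):
    c=dict(np.load(n+"0.npz")); print(n,"tin",tin(c)); P=cloud(c)
    if n=="top":
        f=c["frame"].astype(int); z=P[...,2]
        # fence top: z ~0.06, region
        v,u=np.mgrid[:400,:640]; m=(v>145)&(v<172)&(u>265)&(u<412)&(z>0.05)&(z<0.066)
        q=P[m]; print("fence",m.sum(),np.median(q[:,2]))
        (ce,sz,an)=cv2.minAreaRect(q[:,:2].astype(np.float32)); print(ce,sz,an)
        ed=[];
        for uu in range(310,405,8):
            vs=np.where(m[:,uu])[0]
            if len(vs): ed.append((P[vs.max(),uu,:2],P[vs.min(),uu,:2]))
        ed=np.array(ed); print(np.round(ed.reshape(-1,4),4))
        ends=np.where(m.any(0))[0]; print(ends.min(),ends.max(), q[:,1].min(),q[:,1].max())
        hsv=cv2.cvtColor(c["frame"],cv2.COLOR_RGB2HSV); y=(hsv[...,0]>20)&(hsv[...,0]<35)&(hsv[...,1]>90)&(v>145)&(v<172)&(u>330)&(u<370)
        print("yellow",y.sum(),P[y].mean(0), np.argwhere(y).mean(0))
        for nm,uv,h in(("gear",(343,223),.024),("bearing",(300,226),.015),("spray",(214,175),.19),("stopR",(304,178),.056)): print(nm,onz(c,[uv],h),P[uv[1],uv[0]])
        s=(v>150)&(v<200)&(u>284)&(u<312)&(z>0.045)&(z<0.08); print("stop",P[s].min(0),P[s].max(0))
        cv2.imwrite("pics/crop.png",cv2.resize(c["frame"][130:250,190:430,::-1],None,fx=3.3,fy=3.3,interpolation=cv2.INTER_CUBIC))
        sh=P[115:130,270:420]; print("shelf z",np.median(sh.reshape(-1,3),0)); 
        for r in (85,105,120,128,134,140): print(r,P[r,340])
E
python3 a.py
```

```text
scene tin (0.4698044955730438, 0.21340417861938477, 0.033060017973184586, 122, np.int64(770))
top tin (0.4685867130756378, 0.2154257446527481, 0.031798891723155975, 95, np.int64(691))
fence 906 0.05902561401680306
(0.5366919636726379, 0.3260256052017212) (0.03427549824118614, 0.308914452791214) 2.227198600769043
[[0.5332 0.392  0.5446 0.3921]
 [0.5341 0.3739 0.5465 0.374 ]
 [0.5353 0.3559 0.5466 0.356 ]
 [0.5365 0.3376 0.5496 0.3379]
 [0.538  0.3198 0.5492 0.3199]
 [0.5389 0.3014 0.5516 0.3019]
 [0.5402 0.284  0.5519 0.2837]
 [0.5412 0.2653 0.5544 0.2656]
 [0.543  0.2477 0.5546 0.2474]
 [0.5442 0.2286 0.5567 0.2297]
 [0.5456 0.2115 0.557  0.2114]
 [0.5466 0.1923 0.557  0.1934]]
271 407 0.17209970559594 0.48044741645096495
yellow 11 [0.54130628 0.30108168 0.04711387] [161.36363636 349.90909091]
gear [[0.40095672 0.31494136 0.024     ]] [ 0.40111221  0.31324046 -0.00109874]
bearing [[0.39317256 0.41489996 0.015     ]] [ 0.39312906  0.41566766 -0.00291924]
spray [[0.48974863 0.57414274 0.19      ]] [0.49011914 0.5749209  0.18711735]
stopR [[0.50128864 0.40527091 0.056     ]] [0.50369395 0.40593688 0.03628197]
stop [0.46575401 0.38972651 0.04511464] [0.54987795 0.44874507 0.0763521 ]
shelf z [6.44293607e-01 3.11427048e-01 5.44116232e-04]
85 [0.6639973  0.33305476 0.20204153]
105 [0.67635909 0.32331997 0.03805531]
120 [0.64809943 0.32163491 0.00997935]
128 [0.63054495 0.32112514 0.00168287]
134 [ 0.61684548  0.32083004 -0.00301231]
140 [0.60107467 0.32105878 0.00115221]
```

View pics/crop.png

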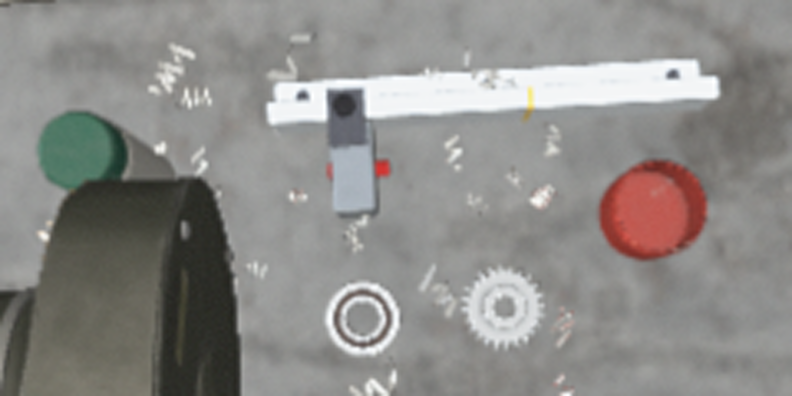

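The crop shows the fence's guiding face along its lower edge, the stop at crop (355,150) with its red pin at (384,168), the yellow line at (530,103) and the tin at (653,208). The gear and bearing lie well below the lane.

```bash
python3 - <<'E'
from h import *
ps=[]
for n in("scene","top"):
    c=dict(np.load(n+"0.npz")); P=cloud(c); ps.append(P[c["range_z"]>0])
P=np.vstack(ps); P=P[P[:,2]<1.0]
print("rows x 0.1..0.8; cols y", [round(-.6+.1*j,1) for j in range(13)])
for i in range(8):
    x=.1+.1*i; r=[]
    for j in range(13):
        y=-.6+.1*j; m=(abs(P[:,0]-x)<.05)&(abs(P[:,1]-y)<.05); r.append(round(float(np.percentile(P[m,2],99)),2) if m.sum()>5 else None)
    print(round(x,1),r)
O=np.array([.530,.4205]);ex=np.array([.9977,.067]);ey=np.array([-.067,.9977])
for th,tf in((45,(-.0752,-.2014)),(20,(-.033,-.16))):
    a=np.radians(3.84+90-th); n=np.array([np.cos(a),np.sin(a)]); t=O+tf[0]*ex+tf[1]*ey
    print(th,t,"contact TCP",t-n*(.033+.0095),"standoff30",t-n*(.0725))
E
```

```text
rows x 0.1..0.8; cols y [-0.6, -0.5, -0.4, -0.3, -0.2, -0.1, 0.0, 0.1, 0.2, 0.3, 0.4, 0.5, 0.6]
0.1 [None, -0.88, -0.88, -0.88, -0.78, 0.0, 0.05, 0.44, 0.23, 0.14, 0.13, -0.88, -0.88]
0.2 [-0.88, -0.88, -0.88, -0.88, 0.25, 0.25, 0.52, 0.49, 0.0, 0.0, 0.0, 0.41, 0.4]
0.3 [-0.88, -0.88, -0.88, -0.88, 0.27, 0.27, 0.27, 0.0, 0.0, 0.01, 0.01, 0.34, 0.34]
0.4 [None, None, None, None, 0.27, 0.27, 0.27, 0.0, 0.07, 0.02, 0.02, 0.34, 0.34]
0.5 [None, None, None, None, None, 0.25, 0.24, 0.0, 0.07, 0.06, 0.07, 0.28, 0.26]
0.6 [None, None, None, None, 0.0, 0.19, 0.18, 0.52, 0.52, 0.52, 0.52, 0.52, 0.52]
0.7 [None, None, None, None, 0.04, 0.04, 0.08, 0.52, 0.34, 0.36, 0.38, 0.52, 0.52]
0.8 [None, None, None, None, 0.0, 0.1, 0.09, 0.34, 0.34, 0.36, 0.38, 0.26, 0.52]
45 [0.46846676 0.21452482] contact TCP [0.44049479 0.18252765] standoff30 [0.42074987 0.15994141]
20 [0.5077959 0.258657 ] contact TCP [0.49596727 0.21783625] standoff30 [0.48761765 0.1890216 ]
```

apply_moves(
  targets=[
    [0,0,0,-0.02,0,0,-0.0565],
    [0,0,0,-0.02,0,0,-0.0565],
    [0,0,0,-0.02,0,0,-0.0565],
    [0,0,0,-0.02,0,0,-0.0565],
    [0,0,0,-0.02,0,0,-0.0565],
    [0,0,0,-0.02,0,0,-0.0565],
    [0,-0.0344,0.0038,0,0,0,0],
    [0,-0.0344,0.0038,0,0,0,0],
    [0,-0.0344,0.0038,0,0,0,0],
    [0,-0.0344,0.0038,0,0,0,0],
    [0,-0.0344,0.0038,0,0,0,0],
    [0,-0.0344,0.0038,0,0,0,0],
    [0,-0.0344,0.0038,0,0,0,0],
    [0,-0.0344,0.0038,0,0,0,0],
    [0,-0.0344,0.0038,0,0,0,0],
    [0,-0.0344,0.0038,0,0,0,0],
    [0,-0.0344,0.0038,0,0,0,0],
    [0,-0.0344,0.0038,0,0,0,0],
  ],
  newtons=20,
)

```text
time_s: 1.6
tcp_pos: [0.4498, -0.2988, 0.3654]
eef_rot: [180.0, 0.0, -131.2]
contact_force: [0.6, 0.4, -0.5]
gripper_width: 0.0004
gripper_force: 0.0
```

apply_moves(
  targets=[
    [0,-0.0263,0.025,0,0,0,0],
    [0,-0.0263,0.025,0,0,0,0],
    [0,-0.0263,0.025,0,0,0,0],
    [0,-0.0263,0.025,0,0,0,0],
    [0,-0.0263,0.025,0,0,0,0],
    [0,-0.0263,0.025,0,0,0,0],
    [0,-0.0263,0.025,0,0,0,0],
    [0,-0.0263,0.025,0,0,0,0],
    [0,-0.0263,0.025,0,0,0,0],
    [0,-0.0263,0.025,0,0,0,0],
    [0,-0.0263,0.025,0,0,0,0],
    [0,-0.0263,0.025,0,0,0,0],
    [0,-0.0263,0.025,0,0,0,0],
    [0,0,0,0,0,0,0],
    [0,0,0,0,0,0,0],
  ],
)

```text
time_s: 2.85
tcp_pos: [0.4297, 0.1725, 0.3649]
eef_rot: [180.0, -0.1, -131.0]
contact_force: [0.2, -0.7, -1.0]
gripper_width: 0.0004
gripper_force: 0.0
```

```bash
python3 - <<'E'
from h import *
a=np.radians(-131); X=np.array([np.cos(a),np.sin(a)]);Y=np.array([np.sin(a),-np.cos(a)])
for n in("scene","top"):
    c=dict(np.load(n+"0.npz")); P=cloud(c); P=P[c["range_z"]>0]
    d=P[:,:2]-[.43,.1725]; u=d@X; v=d@Y; m=(P[:,2]>.075)&(P[:,2]<.4)&(abs(u)<.12)&(abs(v)<.16)
    print(n,m.sum()); q=np.c_[u,v,P[:,2]][m]; q=q[np.argsort(np.maximum(abs(q[:,0])-.039,abs(q[:,1])-.0965))][:5]; print(q.round(3))
E
```

```text
scene 0
[]
top 0
[]
```

Clear. Descend.

apply_moves(
  targets=[
    [0,0,0,0.035,0,0,0],
    [0,0,0,0.035,0,0,0],
    [0,0,0,0.035,0,0,0],
    [0,0,0,0.035,0,0,0],
    [0,0,0,0.035,0,0,0],
    [0,0,0,0.035,0,0,0],
    [0,0,0,0.035,0,0,0],
    [0,0,0,0.035,0,0,0],
    [0,0,0,0.03,0,0,0],
    [0,0,0,0.018,0,0,0],
    [0,0,0,0,0,0,0],
    [0,0,0,0,0,0,0],
  ],
)

```text
time_s: 3.85
tcp_pos: [0.4299, 0.1697, 0.0372]
eef_rot: [-180.0, -0.2, -131.3]
contact_force: [-0.2, 1.2, 0.7]
gripper_width: 0.0006
gripper_force: 0.0
```

```bash
python3 - <<'E'
from plant import get_state, capture
from h import *
s=get_state();print(s["tcp_pos"],s["eef_rot"],s["contact_force"])
for n in("scene","top"):
    c=capture(n); print(tin(c)); cv2.imwrite(f"pics/{n}1.png",c["frame"][:,:,::-1])
c=cv2.imread("pics/scene1.png")[110:290,240:480]; cv2.imwrite("pics/s1.png",cv2.resize(c,None,fx=3,fy=3))
E
```

```text
[0.42990978 0.16966759 0.03722091] [-1.79997258e+02 -1.54651191e-01 -1.31269489e+02] [-0.1940201   1.23824818  0.65095771]
(0.47016796469688416, 0.21334680914878845, 0.032652899622917175, 110, np.int64(733))
(0.46941882371902466, 0.2148919701576233, 0.03180592134594917, 77, np.int64(632))
```

View pics/s1.png

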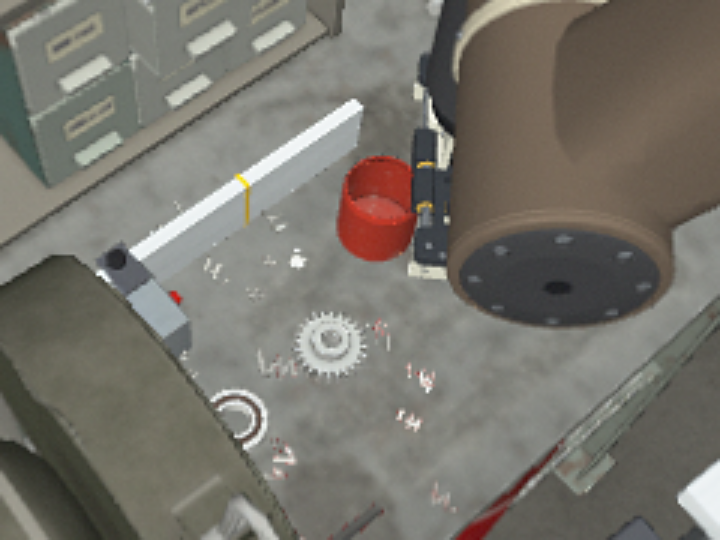

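The crop shows the tin undisturbed at (378,210), with the closed fingers just behind it at (430,200), between the tin and the arm. The lane to the fence is free.

apply_moves(
  targets=[
    [0,-0.004,0,0,0,0,0],
    [0,-0.004,0,0,0,0,0],
    [0,-0.004,0,0,0,0,0],
    [0,-0.004,0,0,0,0,0],
    [0,-0.004,0,0,0,0,0],
    [0,-0.004,0,0,0,0,0],
    [0,-0.004,0,0,0,0,0],
    [0,-0.004,0,0,0,0,0],
    [0,-0.004,0,0,0,0,0],
    [0,-0.004,0,0,0,0,0],
    [0,-0.003,0,0,0,0,0],
    [0,-0.003,0,0,0,0,0],
    [0,-0.003,0,0,0,0,0],
    [0,-0.003,0,0,0,0,0],
    [0,-0.002,0,0,0,0,0],
    [0,-0.002,0,0,0,0,0],
    [0,-0.002,0,0,0,0,0],
    [0,-0.002,0,0,0,0,0],
  ],
)

```text
time_s: 5.45
tcp_pos: [0.4698, 0.2162, 0.0375]
eef_rot: [180.0, 0.0, -131.2]
contact_force: [-1.2, -1.5, 0.8]
gripper_width: 0.0001
gripper_force: 1.0
```

```bash
cat > t.py <<'E'
from plant import get_state, capture
from h import *
O=np.array([.530,.4205]);ex=np.array([.9977,.067]);ey=np.array([-.067,.9977])
s=get_state();f=s["contact_force"][:2];print(s["time_s"],s["tcp_pos"].round(4),s["eef_rot"].round(2),"F xf,yf",f@ex,f@ey)
d=s["tcp_pos"][:2]-O;print("tcp_f",d@ex,d@ey)
for n in("scene","top"):
    c=capture(n); t=tin(c); d=np.array(t[:2])-O; print(n,"tin_f",d@ex,d@ey,t[2:])
E
python3 t.py
```

```text
5.45 [0.4698 0.2162 0.0375] [ 180.      0.   -131.22] F xf,yf -1.314590796565802 -1.4503485634507627
tcp_f -0.0737293891300005 -0.19976005709146266
scene tin_f -0.038797600285530115 -0.16578550635490416 (0.03170154616236687, 57, np.int64(326))
top tin_f -0.04009093095493319 -0.15504968322429655 (0.028421100229024887, 44, np.int64(409))
```

apply_moves(
  targets=[
    [0,-0.0015,0,0,0,0,0],
    [0,-0.0015,0,0,0,0,0],
    [0,-0.0015,0,0,0,0,0],
    [0,-0.0015,0,0,0,0,0],
    [0,-0.0015,0,0,0,0,0],
    [0,0,0,0,0,0,0],
  ],
)

```text
time_s: 6.05
tcp_pos: [0.4749, 0.222, 0.0376]
eef_rot: [-180.0, 0.0, -131.2]
contact_force: [0.1, 0.2, 0.2]
gripper_width: 0.0004
gripper_force: 0.6
```

apply_moves(
  targets=[
    [0,-0.001,0,0,0,0,0],
    [0,-0.001,0,0,0,0,0],
    [0,-0.001,0,0,0,0,0],
    [0,0,0,0,0,0,0],
  ],
)

```text
time_s: 6.38
tcp_pos: [0.4768, 0.2241, 0.0376]
eef_rot: [-180.0, 0.0, -131.2]
contact_force: [-1.6, -1.6, -0.5]
gripper_width: 0.0006
gripper_force: 1.1
```

apply_moves(
  targets=[
    [0,-0.001,0,0,0,0,0],
    [0,-0.001,0,0,0,0,0],
    [0,-0.001,0,0,0,0,0],
    [0,0,0,0,0,0,0],
  ],
)

```text
time_s: 6.72
tcp_pos: [0.4784, 0.226, 0.0375]
eef_rot: [180.0, -0.0, -131.2]
contact_force: [-3.2, -3.6, 1.9]
gripper_width: 0.0006
gripper_force: 1.9
```

apply_moves(
  targets=[
    [0,-0.001,0,0,0,0,0],
    [0,-0.001,0,0,0,0,0],
    [0,0,0,0,0,0,0],
    [0,0,0,0,0,0,0],
  ],
)

```text
time_s: 7.05
tcp_pos: [0.4785, 0.2261, 0.0374]
eef_rot: [180.0, -0.2, -131.3]
contact_force: [-7.2, -6.9, 7.6]
gripper_width: 0.0006
gripper_force: 4.6
```

```bash
python3 t.py
```

```text
7.05 [0.4785 0.2261 0.0374] [ 179.98   -0.21 -131.26] F xf,yf -7.649983281492881 -6.41934277667021
tcp_f -0.0644118128058628 -0.1905182598941168
scene tin_f -0.01891338696312907 -0.14749891485784053 (0.02607455477118492, 33, np.int64(151))
top tin_f -0.028327646235942867 -0.1398707247963905 (0.024074066430330276, 33, np.int64(268))
```

apply_moves(
  targets=[
    [0,0.003,0,0,0,0,0],
    [0,0.004,0,0,0,0,0],
    [0,0.005,0,0,0,0,0],
    [0,0.006,0,0,0,0,0],
    [0,0.006,0,0,0,0,0],
    [0,0,0,0,0,0,-0.0556],
    [0,0,0,0,0,0,-0.0556],
    [0,0,0,0,0,0,-0.0556],
    [0,0,0,0,0,0,-0.0556],
    [0,0,0,0,0,0,-0.0556],
    [0,0,0,0,0,0,0],
    [0,0,0,0,0,0,0],
  ],
)

```text
time_s: 8.15
tcp_pos: [0.464, 0.2095, 0.0377]
eef_rot: [-180.0, 0.0, -106.4]
contact_force: [-0.1, 0.8, -0.3]
gripper_width: 0.0005
gripper_force: 0.0
```

```bash
python3 t.py
```

```text
8.15 [0.464  0.2095 0.0377] [-1.7999e+02  2.0000e-02 -1.0636e+02] F xf,yf -0.0026098753899211607 0.7758158654613229
tcp_f -0.0799859792993505 -0.20606491258653253
scene tin_f -0.03196313260030749 -0.15977344835016727 (0.03264295309782028, 97, np.int64(699))
top tin_f -0.03550706013870242 -0.1536292661211252 (0.030500628054142, 61, np.int64(596))
```

apply_moves(
  targets=[
    [0,-0.0033,-0.009,0,0,0,0],
    [0,-0.0033,-0.009,0,0,0,0],
    [0,-0.0033,-0.009,0,0,0,0],
    [0,0,0,0,0,0,0],
    [0,-0.0019,0.0007,0,0,0,0],
    [0,-0.0019,0.0007,0,0,0,0],
    [0,-0.0019,0.0007,0,0,0,0],
    [0,-0.0019,0.0007,0,0,0,0],
    [0,-0.0019,0.0007,0,0,0,0],
    [0,-0.0019,0.0007,0,0,0,0],
  ],
)

```text
time_s: 9.08
tcp_pos: [0.4911, 0.2232, 0.0374]
eef_rot: [180.0, -0.1, -106.2]
contact_force: [-2.3, -3.2, 1.4]
gripper_width: 0.0002
gripper_force: 2.1
```

```bash
python3 t.py
```

```text
9.0833 [0.4911 0.2232 0.0374] [ 1.7995e+02 -8.0000e-02 -1.0621e+02] F xf,yf -2.5322415039737125 -3.0423181347098875
tcp_f -0.05201717399059446 -0.19427623350894924
scene tin_f 0.14371779308485982 0.14760689857091905 (0.032440267503261566, 25, np.int64(94))
top tin_f -0.025319203649282484 -0.13013526739094256 (0.020307546481490135, 28, np.int64(154))
```

apply_moves(
  targets=[
    [0,-0.0029,0.001,0,0,0,0],
    [0,-0.0029,0.001,0,0,0,0],
    [0,-0.0029,0.001,0,0,0,0],
    [0,-0.0029,0.001,0,0,0,0],
    [0,-0.0029,0.001,0,0,0,0],
    [0,-0.0029,0.001,0,0,0,0],
  ],
)

```text
time_s: 9.68
tcp_pos: [0.491, 0.2425, 0.0375]
eef_rot: [180.0, 0.0, -106.2]
contact_force: [-0.9, -2.6, 1.0]
gripper_width: 0.0007
gripper_force: 1.6
```

apply_moves(
  targets=[
    [0,-0.0029,0.001,0,0,0,0],
    [0,-0.0029,0.001,0,0,0,0],
    [0,-0.0029,0.001,0,0,0,0],
    [0,-0.0029,0.001,0,0,0,0],
    [0,-0.0029,0.001,0,0,0,0],
    [0,-0.0029,0.001,0,0,0,0],
  ],
)

```text
time_s: 10.18
tcp_pos: [0.4901, 0.2608, 0.0375]
eef_rot: [180.0, -0.0, -106.2]
contact_force: [-2.5, -3.4, 0.3]
gripper_width: 0.0003
gripper_force: 1.6
```

```bash
python3 t.py; python3 -c "
import cv2
from plant import capture
c=capture('top')['frame'][130:250,230:430,::-1]; cv2.imwrite('pics/t2.png',cv2.resize(c,None,fx=3.5,fy=3.5))"
```

```text
10.1833 [0.4901 0.2608 0.0375] [ 180.     -0.   -106.21] F xf,yf -2.689327471852625 -3.217013356470811
tcp_f -0.05052564006083694 -0.15666389768030653
scene tin_f 0.1435009173529148 0.147553005588913 (0.03251880034804344, 24, np.int64(94))
top tin_f 0.15675979381370542 0.11691756155576707 (0.018135355785489082, 38, np.int64(85))
```

View pics/t2.png

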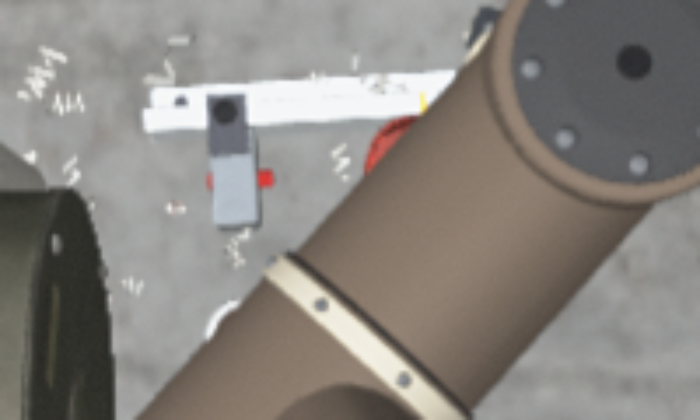

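The crop shows the tin at (395,145) against the fence and just past the yellow line (425,100). The pin at (265,178) is still fully out.

apply_moves(
  targets=[
    [0,-0.0029,0.001,0,0,0,0],
    [0,-0.0029,0.001,0,0,0,0],
    [0,-0.0029,0.001,0,0,0,0],
    [0,-0.0029,0.001,0,0,0,0],
    [0,-0.0029,0.001,0,0,0,0],
    [0,-0.0029,0.001,0,0,0,0],
    [0,-0.0029,0.001,0,0,0,0],
    [0,-0.0029,0.001,0,0,0,0],
    [0,-0.0029,0.001,0,0,0,0],
    [0,-0.0029,0.001,0,0,0,0],
  ],
)

```text
time_s: 11.17
tcp_pos: [0.4886, 0.2914, 0.0375]
eef_rot: [180.0, -0.0, -106.2]
contact_force: [-0.6, -3.5, 0.2]
gripper_width: 0.0005
gripper_force: 1.7
```

apply_moves(
  targets=[
    [0,-0.0029,0.001,0,0,0,0],
    [0,-0.0029,0.001,0,0,0,0],
    [0,-0.0029,0.001,0,0,0,0],
    [0,-0.0029,0.001,0,0,0,0],
    [0,-0.0029,0.001,0,0,0,0],
    [0,-0.0029,0.001,0,0,0,0],
  ],
)

```text
time_s: 11.67
tcp_pos: [0.4877, 0.3098, 0.0376]
eef_rot: [180.0, 0.0, -106.2]
contact_force: [-0.4, -3.2, 0.9]
gripper_width: 0.0004
gripper_force: 1.7
```

```bash
python3 t.py|head -2; python3 -c "
import cv2
from plant import capture
c=capture('top')['frame'][130:250,230:430,::-1]; cv2.imwrite('pics/t3.png',cv2.resize(c,None,fx=3.5,fy=3.5))"
```

```text
11.6667 [0.4877 0.3098 0.0376] [ 180.     0.  -106.2] F xf,yf -0.605138049408687 -3.1926590169968416
tcp_f -0.04964749013853649 -0.1075667568812278
```

View pics/t3.png

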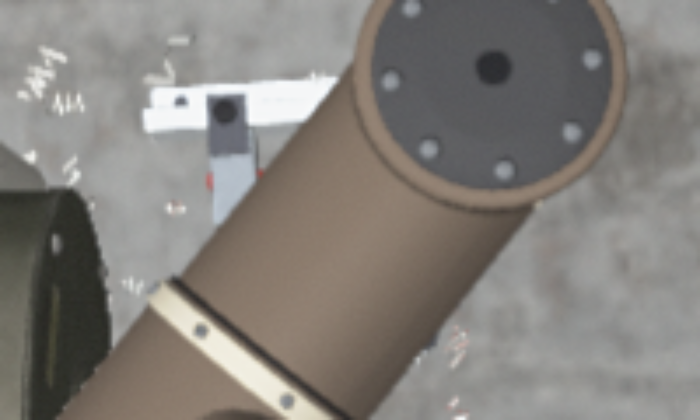

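The tin is now hidden under the arm, and the stop at (232,160) has not moved. From here I go by force, at 1 mm per row.

apply_moves(
  targets=[
    [0,-0.0015,0.0005,0,0,0,0],
    [0,-0.0015,0.0005,0,0,0,0],
    [0,-0.0015,0.0005,0,0,0,0],
    [0,-0.0015,0.0005,0,0,0,0],
    [0,-0.001,0.00035,0,0,0,0],
    [0,-0.001,0.00035,0,0,0,0],
  ],
)

```text
time_s: 12.32
tcp_pos: [0.4873, 0.3179, 0.0375]
eef_rot: [180.0, -0.0, -106.2]
contact_force: [-1.3, -2.9, 0.9]
gripper_width: -0.0
gripper_force: 1.8
```

apply_moves(
  targets=[
    [0,-0.001,0.00035,0,0,0,0],
    [0,-0.001,0.00035,0,0,0,0],
    [0,-0.001,0.00035,0,0,0,0],
    [0,-0.001,0.00035,0,0,0,0],
  ],
)

```text
time_s: 12.65
tcp_pos: [0.487, 0.322, 0.0375]
eef_rot: [180.0, -0.0, -106.2]
contact_force: [-0.1, -5.3, 2.3]
gripper_width: 0.0006
gripper_force: 3.1
```

apply_moves(
  targets=[
    [0,-0.001,0.00035,0,0,0,0],
    [0,-0.001,0.00035,0,0,0,0],
    [0,-0.001,0.00035,0,0,0,0],
    [0,-0.001,0.00035,0,0,0,0],
  ],
)

```text
time_s: 12.98
tcp_pos: [0.4867, 0.3255, 0.0375]
eef_rot: [180.0, -0.1, -106.2]
contact_force: [-0.3, -7.3, 3.6]
gripper_width: 0.0006
gripper_force: 3.5
```

apply_moves(
  targets=[
    [0,-0.001,0.00035,0,0,0,0],
    [0,-0.001,0.00035,0,0,0,0],
    [0,-0.001,0.00035,0,0,0,0],
  ],
)

```text
time_s: 13.23
tcp_pos: [0.4865, 0.3286, 0.0375]
eef_rot: [180.0, -0.1, -106.2]
contact_force: [-0.5, -6.4, 2.3]
gripper_width: 0.0004
gripper_force: 3.5
```

apply_moves(
  targets=[
    [0,-0.001,0.00035,0,0,0,0],
    [0,-0.001,0.00035,0,0,0,0],
  ],
)

```text
time_s: 13.4
tcp_pos: [0.4864, 0.3307, 0.0375]
eef_rot: [180.0, -0.1, -106.2]
contact_force: [0.1, -7.1, 2.3]
gripper_width: 0.0002
gripper_force: 3.5
```

apply_moves(
  targets=[
    [0,-0.001,0.00035,0,0,0,0],
    [0,-0.001,0.00035,0,0,0,0],
  ],
)

```text
time_s: 13.57
tcp_pos: [0.4861, 0.332, 0.0374]
eef_rot: [180.0, -0.2, -106.2]
contact_force: [2.7, -13.5, 6.2]
gripper_width: 0.0006
gripper_force: 6.4
```

apply_moves(
  targets=[
    [0,0,0,0,0,0,0],
    [0,0,0,0,0,0,0],
  ],
)

```text
time_s: 13.73
tcp_pos: [0.4861, 0.3319, 0.0374]
eef_rot: [180.0, -0.2, -106.2]
contact_force: [0.5, -9.9, 3.9]
gripper_width: 0.0002
gripper_force: 4.9
```

apply_moves(
  targets=[
    [0,-0.0005,0.00017,0,0,0,0],
    [0,-0.0005,0.00017,0,0,0,0],
    [0,0,0,0,0,0,0],
  ],
)

```text
time_s: 13.98
tcp_pos: [0.4859, 0.3319, 0.0374]
eef_rot: [180.0, -0.3, -106.3]
contact_force: [2.5, -13.6, 5.4]
gripper_width: 0.0005
gripper_force: 6.5
```

apply_moves(
  targets=[
    [0,0,0,0,0,0,0],
    [0,0,0,0,0,0,0],
    [0,0,0,0,0,0,0],
  ],
)

```text
time_s: 14.23
tcp_pos: [0.4859, 0.332, 0.0374]
eef_rot: [180.0, -0.3, -106.3]
contact_force: [0.9, -14.0, 5.9]
gripper_width: 0.0003
gripper_force: 6.4
```

apply_moves(
  targets=[
    [0,0,0,0,0,0,0],
    [0,0,0,0,0,0,0],
    [0,0,0,0,0,0,0],
    [0,0,0,0,0,0,0],
    [0,0,0,0,0,0,0],
    [0,0,0,0,0,0,0],
  ],
)

```text
time_s: 14.73
tcp_pos: [0.4859, 0.332, 0.0374]
eef_rot: [180.0, -0.3, -106.3]
contact_force: [0.9, -13.6, 6.0]
gripper_width: 0.0006
gripper_force: 6.4
```

apply_moves(
  targets=[
    [0,0.002,0,0,0,0,0],
    [0,0.003,0,0,0,0,0],
    [0,0.004,0,0,0,0,0],
    [0,0.008,0,0,0,0,0],
    [0,0.015,0,0,0,0,0],
    [0,0.02,0,0,0,0,0],
    [0,0.02,0,0,0,0,0],
    [0,0.02,0,0,0,0,0],
    [0,0,0,-0.03,0,0,0],
    [0,0,0,-0.03,0,0,0],
    [0,0,0,-0.03,0,0,0],
    [0,0,0,-0.03,0,0,0],
    [0,0,0,-0.03,0,0,0],
    [0,0,0,0,0,0,0],
    [0,0,0,0,0,0,0],
  ],
)

```text
time_s: 15.98
tcp_pos: [0.4615, 0.2475, 0.1897]
eef_rot: [-179.9, 0.3, -106.2]
contact_force: [-0.6, -0.7, -0.3]
gripper_width: 0.0004
gripper_force: 0.0
```

```bash
python3 t.py; python3 - <<'E'
from plant import capture
import cv2,numpy as np
a=capture('top')['frame'][130:230,240:400,::-1]; b=capture('scene')['frame'][130:230,240:400,::-1]
cv2.imwrite('pics/t4.png',cv2.resize(np.vstack([a,b]),None,fx=3,fy=3,interpolation=cv2.INTER_CUBIC))
E
```

```text
15.9833 [0.4615 0.2475 0.1897] [-179.87    0.29 -106.19] F xf,yf -0.6585342243298499 -0.6383796058316527
tcp_f -0.07997773671339248 -0.1680446130374945
scene tin_f -0.03294476917815211 -0.04492298035237788 (0.03303253650665283, 126, np.int64(710))
top tin_f -0.03412109427285197 -0.043438492613172515 (0.031775038689374924, 73, np.int64(569))
```

View pics/t4.png

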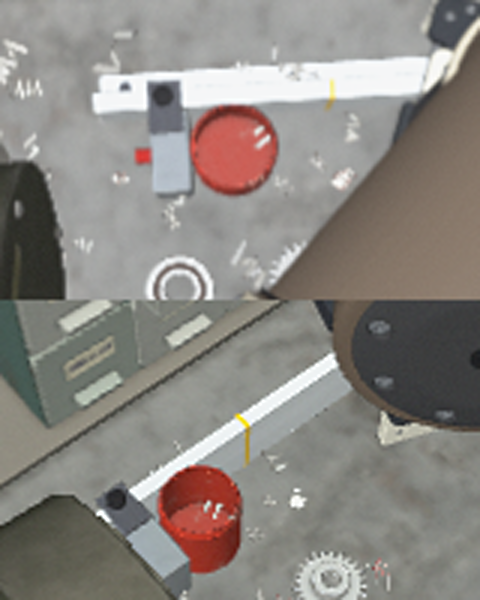

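The picture shows the tin at (235,150) against both the fence and the stop. The pin is pushed through to the rear of the stop (142,155), and the tin is upright in both views.

```bash
python3 -c "
from plant import close_job
print(close_job())"
```

```text
the job is handed in; nothing more can be done
None
```

I handed the job in at about 16 s on the clock: the tin is parked against the fence and stop, the pin looks flush, it was seated at about 15 N for over half a second, and the gripper is clear (the hand-in returned no verdict).

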